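Slide the soldering brick into the fence corner

ROBOT

A 6-joint arm with a two-finger parallel gripper is mounted at the origin on the work surface. World frame = base frame: x ahead of the robot, y to its left, z up, the work surface at z = 0. Lengths are in m, angles in rad, forces in N, time in s.
With the tool pointing down it reaches from about 0.375 to 0.975 m from the base axis. Payload 3.8 kg.
Tool frame: the origin (TCP) lies at the very end of the fingers, on their centre line; the grasp point (between the pads) lies 19 mm behind it; z points along the fingers, y is the line along which they close (so a half turn about z gives the same grasp; the last joint's range is limited). The gripper opens to 85 mm and grips with 20 to 120 N. Pads are 22 mm wide; open, the fingers measure 114 mm over their backs; the gripper's body (76 mm by 85 mm) begins 54 mm behind the grasp point. The pads swing forward as they close: fully open they stand 13 mm farther back than shut.
Start: joints at [-1.23, 0.264, 1.604, -0, 1.274, -0.037], TCP at [0.249, -0.627, 0.194] pointing down, gripper open.
Joint ranges: [-2.63, 2.63], [-0.94, 2.18], [0.31, 2.57], [-1.31, 4.45], [0, 2.66], [-2.55, 2.55]. Speed limits (rad/s): [2.57, 2.57, 3.14, 3.14, 3.14, 3.14].

INTERFACE

Orientations are given as a unit quaternion [w, x, y, z].
In Python, from rig import env, grab_frame, camera_info gives the robot as it stands.
- The arm moves only by the tool send_rows, never from a script. Its argument "rows" is a list of rows, each an object with "jaw": the opening, from -1 (shut) to 1 (fully open); "slide": the shift along the tool's x, y, z in m, a list of three; "twist": the turn about the tool's z in degrees. In form: [{"jaw": jaw, "slide": [tx, ty, tz], "twist": twist}, ...]. A call has 1 to 20 rows; each row shifts and turns the commanded pose from where the row before left it, along the tool's axes as they then stand; what a row does not reach is not made up. A row lasts 1/8 s, in which the tool goes at most 62.5 mm and 10.7 degrees, less where a joint would pass 70% of its speed; a pose out of reach is approached as far as the arm can. A call with a gripper value outside its range is refused whole. The fingers move at their own pace and stop on an object; "grip_force" is the grip in N (left out, the last holds). Time passes only in rows, so rows that do not move let the fingers close. It gives the time, the measured TCP pose, the force, the opening and the grip force at its end, in the units of the state.
- env.sense(): the state, without advancing time (a new reading comes with each control period).
- grab_frame(name): name is "side" or "top" or "wrist"; returns (picture, depth): 480x640x3 uint8, red, green, blue; 480x640 float32, m along the optical axis (not along the pixel's ray), 0 where there is no reading.
- camera_info(name): a dict with "camera_matrix" (3x3 intrinsics, pixels), "k1" (the pictures are not rectified: a ray, as slopes to the right and down, at radius r is drawn at 1 + k1 r^2 times it, then the intrinsics apply), "eye" and "rotation" of the camera in the world; the wrist camera has in their place "T_tool_cam" (4x4, takes a point from camera to tool coordinates, whose origin is the TCP and whose axes are the flange's). Camera axes: x right, y down, z forward; pixel columns grow to the right and rows downward; lengths in m; the calibration is good to about 2 mm. A picture is of the moment at which its call begins: read the wrist's pose just before it. camera_info takes no time and is no camera call.
- env.finish_job(): hands the job in; it is judged then, once.
The state is a dict: "t": time; "joint_pos": joint angles; "qvel": joint speeds; "effort": joint torques, N m; "tool_pos": TCP position; "orientation": TCP orientation; "wrist_force": force on the tool from outside, world axes, zero at the start; "moment": the same for the moment, N m; "width": finger opening in m; "finger_force": force on a finger pad.
Only numpy, scipy, OpenCV 4.12 (cv2) and the standard library are available. Lean on these libraries where they do the work, as an engineer would, in place of code of your own. Each camera call takes 0.05 s, during which the arm holds its last target. There are 200 camera calls.

TASK

On the dark soldering slab, push the pale soldering brick along the surface with the fingers until it lies flat against the long steel fence at the far side of the slab and its end face touches the red end stop. Only push it: never lift or tip the brick, do not touch the brass collar standing on it (it must ride along and still be standing on the brick), and leave the jar, tweezers and bottle where they are. Finish with the hand clear of everything.

Things in the scene. Friction and masses are not known exactly. Their poses are not given: they have to be found in the camera images.
- slab: Fixed dark stone soldering slab, 340 (x) x 460 (y) x 20 mm high, lying on the table and turned up to 0.2 rad. Origin: centre of its underside; its flat top is at 20 mm. A straight steel fence is fixed on it along its y axis, 440 mm long (centred), 8 mm thick, top 50 mm above the slab's underside; the fence's inner face, which looks to the slab's -x, lies at slab x = +120 mm.
- stop: Red end stop fixed on the slab, 80 (x) x 25 (y) x 30 mm high, axes parallel to the slab's, its far end against or within 10 mm of the fence. It is at the left (+y) or the right (-y) end of the slab, 165 to 185 mm from the slab's middle; the brick goes against its inner long side, the one facing the slab's middle. Origin: centre of its underside, on the slab's top.
- brick: Loose pale fire brick, sooty on top, 90 (x) x 115 (y) x 45 mm high, 0.3 to 0.6 kg (too wide for the gripper). Origin: centre of its underside, on the slab's top. It starts on the middle of the slab, about 50 to 95 mm short of the fence, turned up to 0.3 rad from the slab's axes. In the end its far long face (+x) lies on the fence and its left (+y) or right (-y) end face on the stop.
- collar: Loose brass collar (a short tube), outer diameter 32, bore 24, height 14 mm, standing near the middle of the brick's top, 65 to 79 mm above the table. Origin: centre of its underside.
- jar: Small amber jar with a black cap, diameter 40, height 50 mm, standing on the slab near the end away from the stop, 165 to 185 mm from the middle. Origin: centre of its underside. Leave alone.
- tweezers: Steel tweezers with blue grips, 150 mm long (x), 14 mm wide, 8 mm high, lying on the table to the left of the slab. Origin: middle, underside. Leave alone.
- bottle: Green bottle, diameter 70, height 200 mm, standing on the table at the right, off the slab. Origin: centre of its underside. Leave alone.
Not all that is in view belongs to the job. Leave any turquoise look-alike of the brick alone.

How it is judged:
At the end, for the whole second after the job is handed in: The brick lies on the slab at rest, within 4 mm of the fence and within 4 mm of the inner side of the red stop, turned no more than 0.035 rad from the slab's axes; the collar still stands on its top within 40 mm of the middle; jar, tweezers and bottle are within 15 mm of where they stood (x of brick in the frame of slab between 0.071 and 0.08 m and y of brick in the frame of stop between -0.074 and 0.074 m and y of brick in the frame of slab between -0.14 and 0.14 m and angle between the x axis of brick and the x axis of slab, either way round below 0.035 rad and angle between brick's own z axis and vertical below 0.05 rad and z of brick in the frame of slab below 0.023 m and z of collar in the frame of brick between 0.042 and 0.05 m and angle between collar's own z axis and vertical below 0.1 rad and horizontal distance between collar and brick below 0.04 m and linear speed of each of brick, collar below 0.01 m/s and distance of each of jar, tweezers, bottle from where it was at the start of the episode below 0.015 m); the robot touches nothing.
It fails at once if the brick is lifted off the slab or tipped (height (world z) of brick above 0.028 m or angle between brick's own z axis and vertical above 0.12 rad).
It fails at once if the robot touches the brass collar (contact force between any of the fingers, the arm and collar above 0.3 N).
It fails at once if the collar falls over or off the brick (height (world z) of collar below 0.055 m or angle between collar's own z axis and vertical above 0.4 rad).
It fails at once if the jar, tweezers or bottle is moved or knocked over (distance of any of jar, tweezers, bottle from where it was at the start of the episode above 0.015 m or angle between any of jar, tweezers, bottle's own z axis and vertical above 0.3 rad).
It also fails if it takes over 54 s, if anything falls off the work surface, if the arm or the gripper's body presses on something with over 40 N, if the wrist force passes 120 N, or if a joint passes its speed limit or range.

## Working session

There is one attempt and no reset: what is moved stays moved. The work goes in short steps, Python scripts to look and compute and a tool call to move; the robot and the scene stay as the last step left them, time stands still between calls to the robot, and variables do not carry over. Pictures are saved under pics/ and viewed, at most 13 in all, crops included, and the job is handed in when it is done.

Besides the shell and the picture viewer there is one more tool, called after "Call:" in YAML: its name, and indented under it one key for each argument. send_rows: Moves the arm, as the interface text tells. Its arguments: {"type":"object","properties":{"rows":{"type":"array"},"grip_force":{"type":"number"}},"required":["rows"]}

```bash
mkdir -p pics; ls
python3 - <<'E'
from rig import env, grab_frame, camera_info
import cv2, numpy as np
for n in ("top","side"):
    p,d=grab_frame(n); np.savez(f"pics/{n}0.npz",p=p,d=d)
    cv2.imwrite(f"pics/{n}0.png",p[:,:,::-1]); c=camera_info(n); print(n,{k:np.round(v,4).tolist() for k,v in c.items()})
s=env.sense();print({k:np.round(v,3).tolist() for k,v in s.items()})
E
```

```text
pics
top {'camera_matrix': [[571.9201, 0.0, 317.6165], [0.0, 571.9201, 237.8138], [0.0, 0.0, 1.0]], 'k1': -0.1445, 'eye': [0.438, -0.0232, 1.4304], 'rotation': [0.0414, -0.6965, 0.7155, -0.0365]}
side {'camera_matrix': [[487.1527, 0.0, 324.0392], [0.0, 487.1527, 238.318], [0.0, 0.0, 1.0]], 'k1': -0.0621, 'eye': [0.0868, 0.6868, 0.6487], 'rotation': [0.1512, -0.2739, 0.8378, -0.4474]}
{'t': 0.1, 'joint_pos': [-1.23, 0.265, 1.605, 0.0, 1.274, -0.037], 'qvel': [-0.001, -0.003, -0.002, 0.001, -0.001, 0.001], 'effort': [0.0, -51.671, -36.859, 0.0, 0.006, -0.0], 'tool_pos': [0.249, -0.627, 0.193], 'orientation': [-0.001, 0.982, 0.188, -0.0], 'wrist_force': [-0.215, -0.539, -0.018], 'moment': [0.008, 0.03, -0.071], 'finger_force': 0.0, 'width': 0.086}
```

View pics/top0.png

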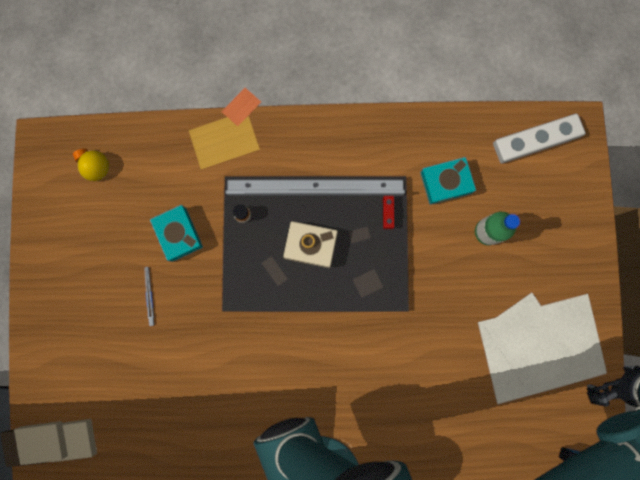

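View pics/side0.png

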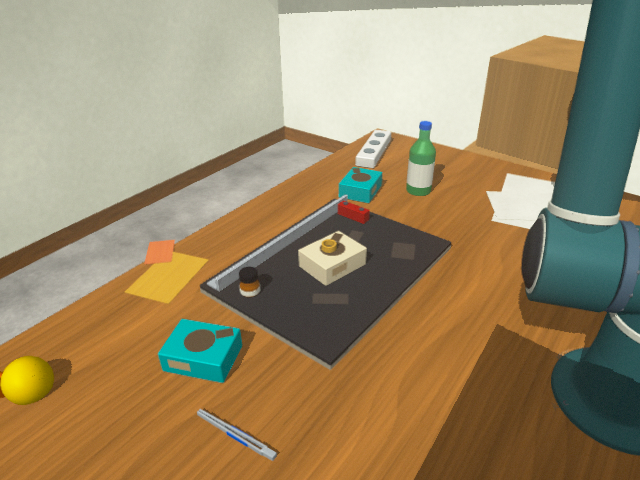

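The top view shows the slab with the fence along its top edge (y≈185), the red stop at right (389,212), the jar (241,213), tweezers (150,296) and bottle (497,228). There are three brick candidates: pale (312,244) on the slab with the collar, turquoise (176,233) and turquoise (449,181). The pale one fits, since it is on the slab and carries the brass collar.

```bash
cat > h.py <<'E'
from rig import env, grab_frame, camera_info
import cv2, numpy as np
from scipy.spatial.transform import Rotation as R
def rot(c):
    r=np.array(c["rotation"]); return R.from_quat(r[[1,2,3,0]]).as_matrix() if r.size==4 else r
def cast(c,px,z):
    px=np.atleast_2d(px).astype(float)
    u=cv2.undistortPoints(px[:,None],np.array(c["camera_matrix"]),np.array([c["k1"],0,0,0]))[:,0]
    d=np.c_[u,np.ones(len(u))]@rot(c).T; e=np.array(c["eye"])
    return (e+d*((z-e[2])/d[:,2])[:,None])[:,:2]
def big(m,near=None):
    cs=[k for k in cv2.findContours(m.astype(np.uint8),cv2.RETR_EXTERNAL,cv2.CHAIN_APPROX_NONE)[0] if cv2.contourArea(k)>60]
    if near is None: return max(cs,key=cv2.contourArea)
    return min(cs,key=lambda k:np.linalg.norm(k[:,0].mean(0)-near))
def rect(c,k,z):
    w=cast(c,k[:,0],z); (x,y),s,_=r=cv2.minAreaRect((w*1000).astype(np.float32))
    return np.round(cv2.boxPoints(r),1).tolist(),np.round([x,y,*s],1).tolist()
def yaw(box):  # angle of box edges mod 90 deg
    b=np.array(box);v=b[1]-b[0];a=np.arctan2(v[1],v[0]);return (a+np.pi/4)%(np.pi/2)-np.pi/4
E
python3 - <<'E'
from h import *
p=np.load("pics/top0.npz")["p"]; c=camera_info("top")
hsv=cv2.cvtColor(p,cv2.COLOR_RGB2HSV); H,S,V=[hsv[...,i].astype(int) for i in range(3)]
roi=np.zeros(H.shape,bool); roi[170:320,215:415]=1
slab=roi&(V<75)
br=roi&(V>150)&(S<110); br[:200]=0
red=roi&((H<8)|(H>172))&(S>150)&(V>80); red[:, :370]=0
fen=roi&(V>100)&(S<80); fen[205:]=0
for n,m,z in(("slab",slab,.02),("brick",br,.065),("stop",red,.05),("fencetop",fen,.05)):
    k=big(m); b,r=rect(c,k,z); print(n,b,r,"yaw",round(yaw(b),4))
col=roi&(H>10)&(H<30)&(S>120)&(V>60); col[:225]=0;col[265:]=0;col[:,:290]=0;col[:,335:]=0
k=big(col); print("collar",cv2.minEnclosingCircle(k),rect(c,k,.079))
cv2.imwrite("pics/crop0.png",cv2.resize(p[170:320,215:415,::-1],(800,600),interpolation=cv2.INTER_CUBIC))
E
```

```text
slab [[409.70001220703125, -236.8000030517578], [745.2000122070312, -245.5], [757.2000122070312, 215.39999389648438], [421.70001220703125, 224.1999969482422]] [583.5, -10.7, 461.1, 335.6] yaw -0.0259
brick [[519.2999877929688, -41.29999923706055], [606.0999755859375, -61.70000076293945], [632.0, 48.29999923706055], [545.0999755859375, 68.69999694824219]] [575.6, 3.5, 113.0, 89.2] yaw -0.2308
stop [[610.0, -202.5], [689.0999755859375, -204.6999969482422], [689.7999877929688, -177.6999969482422], [610.7000122070312, -175.5]] [649.9, -190.1, 27.0, 79.2] yaw -0.0278
fencetop [[695.5, -230.89999389648438], [728.5, -231.8000030517578], [740.9000244140625, 206.3000030517578], [707.9000244140625, 207.3000030517578]] [718.2, -12.3, 438.3, 33.0] yaw -0.0273
collar ((308.0, 241.0), 7.280210018157959) ([[563.7000122070312, -9.0], [597.0999755859375, -9.899999618530273], [598.0, 23.399999618530273], [564.5, 24.200000762939453]], [580.8, 7.2, 33.3, 33.5])
```

View pics/crop0.png

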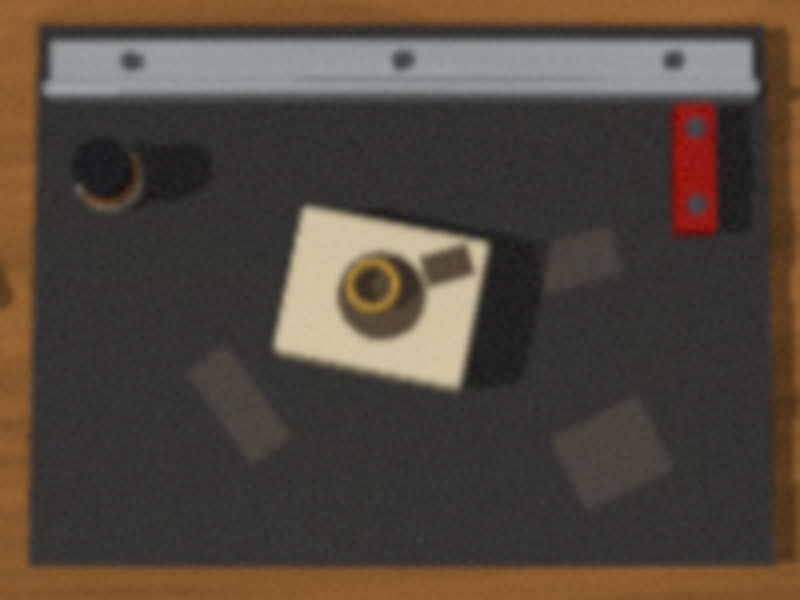

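The crop confirms that the pale brick, with its soot patches, carries the collar. It is turned about 0.20 rad clockwise from the slab. I'll push with both fingers in parallel along slab +x, so the brick squares itself, then along −y.

Call:
send_rows:
  rows:
    - {"jaw": 1, "slide": [0.014, -0.0157, 0], "twist": 0}
    - {"jaw": 0.6, "slide": [0.0282, -0.0314, 0], "twist": 0}
    - {"jaw": 0.6, "slide": [0.0282, -0.0314, 0], "twist": 0}
    - {"jaw": 0.6, "slide": [0.0282, -0.0314, 0], "twist": 0}
    - {"jaw": 0.6, "slide": [0.0282, -0.0314, 0], "twist": 0}
    - {"jaw": 0.6, "slide": [0.0282, -0.0314, 0], "twist": 0}
    - {"jaw": 0.6, "slide": [0.0282, -0.0314, 0], "twist": 0}
    - {"jaw": 0.6, "slide": [0.0282, -0.0314, 0], "twist": 0}
    - {"jaw": 0.6, "slide": [0.0282, -0.0314, 0], "twist": 0}
    - {"jaw": 0.6, "slide": [0.0282, -0.0314, 0], "twist": 0}
    - {"jaw": 0.6, "slide": [0.0282, -0.0314, 0], "twist": 0}
    - {"jaw": 0.6, "slide": [0.0282, -0.0314, 0], "twist": 0}
    - {"jaw": 0.6, "slide": [0.0282, -0.0314, 0], "twist": 0}
    - {"jaw": 0.6, "slide": [0.0282, -0.0314, 0], "twist": 0}
    - {"jaw": 0.6, "slide": [0.0282, -0.0314, 0], "twist": 0}
    - {"jaw": 0.6, "slide": [0.0282, -0.0314, 0], "twist": 0}
    - {"jaw": 0.6, "slide": [0.014, -0.0157, 0], "twist": 7.7}
    - {"jaw": 0.6, "slide": [0, 0, 0], "twist": 7.7}
    - {"jaw": 0.6, "slide": [0, 0, 0], "twist": 7.8}
    - {"jaw": 0.6, "slide": [0, 0, 0], "twist": 0}

```text
t: 2.6
tool_pos: [0.4818, 0.0067, 0.1935]
orientation: [-0.0, 1.0, -0.012, -0.0]
wrist_force: [0.0, 0.5, -0.9]
width: 0.0682
finger_force: 0.0
```

Call:
send_rows:
  rows:
    - {"jaw": 0.6, "slide": [0, 0, 0.03], "twist": 0}
    - {"jaw": 0.6, "slide": [0, 0, 0.04], "twist": 0}
    - {"jaw": 0.6, "slide": [0, 0, 0.04], "twist": 0}
    - {"jaw": 0.6, "slide": [0, 0, 0.03], "twist": 0.2}
    - {"jaw": 0.6, "slide": [0, 0, 0.0235], "twist": 0}
    - {"jaw": 0.6, "slide": [0, 0, 0], "twist": 0}

```text
t: 3.35
tool_pos: [0.48, 0.0062, 0.0282]
orientation: [-0.0, 1.0, -0.014, -0.003]
wrist_force: [-0.7, -0.2, -0.5]
width: 0.0684
finger_force: 0.0
```

Run:
```python
from h import *
s=env.sense(); p,d=grab_frame("side"); cv2.imwrite("pics/s1.png",p[:,:,::-1])
print({k:np.round(s[k],4).tolist() for k in("t","tool_pos","wrist_force","joint_pos")})
```

```text
{'t': 3.35, 'tool_pos': [0.48, 0.0062, 0.0282], 'wrist_force': [-0.7479, -0.1531, -0.4993], 'joint_pos': [-0.039, 0.0696, 2.1631, 0.0002, 0.9141, 1.5603]}
```

View pics/s1.png

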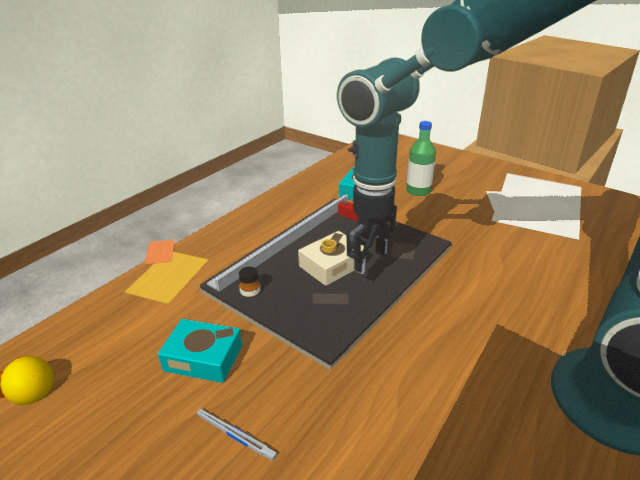

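The fingers stand just in front of the brick's near face at about (365,262) in the image, clear of it. Next I push +x slowly.

Call:
send_rows:
  rows:
    - {"jaw": 0.6, "slide": [0.004, 0, 0], "twist": 0}
    - {"jaw": 0.6, "slide": [0.005, 0, 0], "twist": 0}
    - {"jaw": 0.6, "slide": [0.005, 0, 0], "twist": 0}
    - {"jaw": 0.6, "slide": [0.005, 0, 0], "twist": 0}
    - {"jaw": 0.6, "slide": [0.005, 0, 0], "twist": 0}
    - {"jaw": 0.6, "slide": [0.005, 0, 0], "twist": 0}
    - {"jaw": 0.6, "slide": [0.005, 0, 0], "twist": 0}
    - {"jaw": 0.6, "slide": [0.005, 0, 0], "twist": 0}
    - {"jaw": 0.6, "slide": [0.005, 0, 0], "twist": 0}
    - {"jaw": 0.6, "slide": [0.005, 0, 0], "twist": 0}
    - {"jaw": 0.6, "slide": [0.005, 0, 0], "twist": 0}
    - {"jaw": 0.6, "slide": [0.005, 0, 0], "twist": 0}
    - {"jaw": 0.6, "slide": [0.004, 0, 0], "twist": 0}
    - {"jaw": 0.6, "slide": [0.003, 0, 0], "twist": 0}
    - {"jaw": 0.6, "slide": [0.001, 0, 0], "twist": 0}
    - {"jaw": 0.6, "slide": [0, 0, 0], "twist": 0}

```text
t: 5.4
tool_pos: [0.5498, 0.0039, 0.0303]
orientation: [0.0, 1.0, -0.015, -0.0]
wrist_force: [0.3, 0.2, -0.3]
width: 0.0685
finger_force: 0.0
```

Run:
```python
from h import *
s=env.sense(); p,d=grab_frame("top"); cv2.imwrite("pics/t1.png",cv2.resize(p[170:320,215:415,::-1],(800,600)))
print({k:np.round(s[k],4).tolist() for k in("t","tool_pos","wrist_force","joint_pos")})
```

```text
{'t': 5.4, 'tool_pos': [0.5498, 0.0039, 0.0303], 'wrist_force': [0.2879, 0.1586, -0.3425], 'joint_pos': [-0.0383, 0.1886, 2.0222, -0.0, 0.9309, 1.5631]}
```

View pics/t1.png

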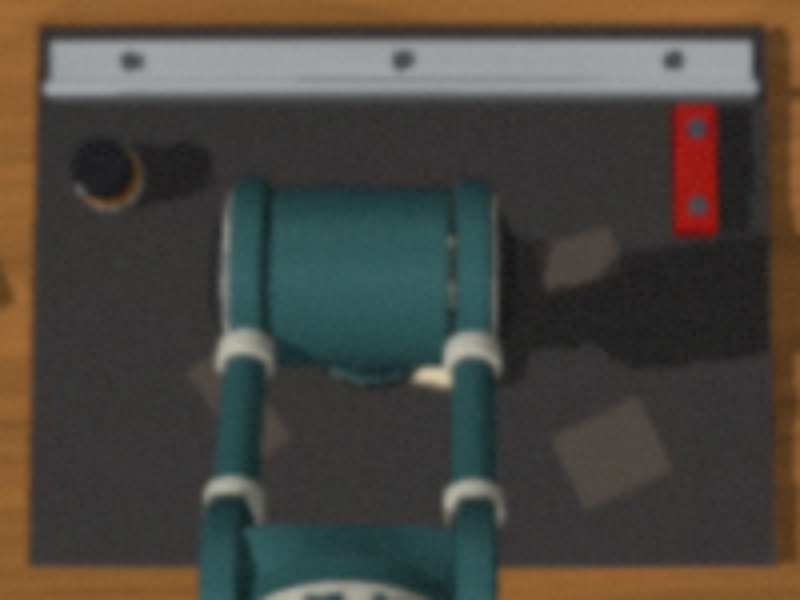

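The top view is mostly hidden by the wrist; a bit of the brick's near edge shows at (430,378). I need the side view.

Run:
```python
from h import *
p,d=grab_frame("side"); q,_=grab_frame("wrist")
cv2.imwrite("pics/s2.png",np.hstack([cv2.resize(p[140:380,190:510,::-1],(400,300)),cv2.resize(q[:,:,::-1],(400,300))]))
```

```text
(no output)
```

View pics/s2.png

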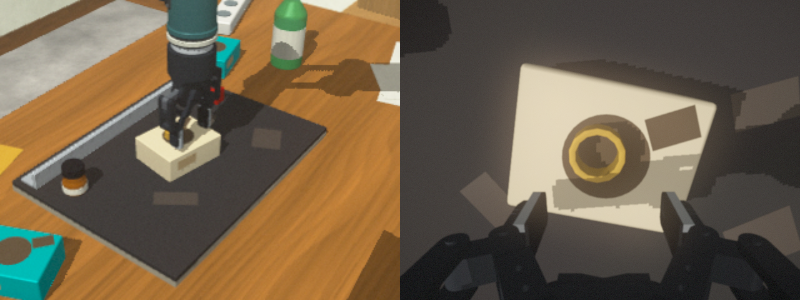

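```bash
cat >> h.py <<'E'
def wristcam(s):
    c=dict(camera_info("wrist")); q=np.array(s["orientation"]); T=np.array(c["T_tool_cam"])
    Rt=R.from_quat(q[[1,2,3,0]]).as_matrix(); c["rotation"]=Rt@T[:3,:3]; c["eye"]=Rt@T[:3,3]+np.array(s["tool_pos"]); return c
def proj(c,P):
    X=(np.atleast_2d(P)-np.array(c["eye"]))@rot(c); 
    return cv2.projectPoints(X,np.zeros(3),np.zeros(3),np.array(c["camera_matrix"]),np.array([c["k1"],0,0,0,0]))[0][:,0]
E
python3 - <<'E'
from h import *
s=env.sense(); q,d=grab_frame("wrist"); c=wristcam(s); print("cam",np.round(c["eye"],3),np.round(c["rotation"],2).tolist())
px=np.array([[523-400,66],[715-400,103],[680-400,232],[508-400,203]])*1.6
print("brick top",np.round(cast(c,px,.065),4).tolist())
print("depths",[round(float(d[int(y),int(x)]),3) for x,y in np.array([[130,90],[300,110],[270,215],[125,210],[20,100]])*1.6])
P=[[.5498,.004+sy*.045,z] for sy in(-1,1) for z in(.03,.045,.065,.08)]
print("proj wrist/1.6+400",np.round(proj(c,P)/1.6).tolist())
cs=camera_info("side"); print("proj side crop",np.round((proj(cs,P)-[190,140])*1.25).tolist())
p,ds=grab_frame("side")
pts=[];
for u,v in [(334,250),(337,254),(330,256),(335,235),(328,247)]: # fingers
    z=float(ds[v,u]); g=cv2.undistortPoints(np.array([[[u,v]]],float),np.array(cs["camera_matrix"]),np.array([cs["k1"],0,0,0]))[0,0]
    print((u,v),p[v,u],np.round(rot(cs)@np.r_[g*z,z]+cs["eye"],3))
E
```

```text
cam [0.623 0.002 0.21 ] [[-0.03, -0.96, -0.29], [-1.0, 0.03, 0.01], [-0.0, 0.29, -0.96]]
brick top [[0.63, 0.0457], [0.6067, -0.0617], [0.5216, -0.0467], [0.5467, 0.0658]]
depths [0.141, 0.144, 0.129, 0.124, 0.188]
proj wrist/1.6+400 [[262.0, 174.0], [266.0, 182.0], [274.0, 194.0], [281.0, 206.0], [145.0, 177.0], [141.0, 185.0], [133.0, 198.0], [126.0, 210.0]]
proj side crop [[205.0, 145.0], [205.0, 138.0], [206.0, 128.0], [206.0, 121.0], [175.0, 171.0], [175.0, 163.0], [175.0, 154.0], [175.0, 146.0]]
(334, 250) [114 116 119] [0.541 0.046 0.098]
(337, 254) [75 65 51] [0.555 0.017 0.066]
(330, 256) [52 52 49] [0.546 0.053 0.086]
(335, 235) [50 50 52] [0.539 0.047 0.135]
(328, 247) [44 43 40] [0.552 0.052 0.105]
```

The measured brick has not moved, and the fingers appear to end about 50 mm above the reported TCP. I'll check that with the depth data.

Run:
```python
from h import *
s=env.sense(); t=np.array(s["tool_pos"]); print(t, s["width"])
def cloud(c,d):
    v,u=np.nonzero(d>0); z=d[v,u].astype(float)
    g=cv2.undistortPoints(np.c_[u,v].astype(float)[:,None],np.array(c["camera_matrix"]),np.array([c["k1"],0,0,0]))[:,0]
    return (np.c_[g*z[:,None],z[:,None]*1])@rot(c).T+c["eye"],np.c_[u,v]
for n in("side","wrist"):
    p,d=grab_frame(n); c=camera_info("side") if n=="side" else wristcam(env.sense())
    P,uv=cloud(c,d); V=p[uv[:,1],uv[:,0]].max(1)
    m=(abs(P[:,0]-t[0])<.1)&(abs(P[:,1]-t[1])<.075)
    for a in np.arange(.02,.18,.01):
        k=m&(P[:,2]>=a)&(P[:,2]<a+.01)&(V<130)
        if k.sum()>5: print(n,round(a,2),k.sum(),"x",np.round(np.percentile(P[k,0],[2,98]),3),"y",np.round(np.percentile(P[k,1],[2,98]),3))
```

```text
[0.54966602 0.00387606 0.03025748] 0.06827104883415337
side 0.02 676 x [0.453 0.641] y [-0.065  0.078]
side 0.06 118 x [0.551 0.595] y [-0.048  0.026]
side 0.07 25 x [0.538 0.581] y [-0.035  0.035]
side 0.08 77 x [0.536 0.559] y [-0.035  0.054]
side 0.09 85 x [0.537 0.558] y [-0.032  0.054]
side 0.1 81 x [0.537 0.557] y [-0.033  0.054]
side 0.11 67 x [0.535 0.557] y [-0.04   0.053]
side 0.12 146 x [0.535 0.562] y [-0.057  0.072]
side 0.13 138 x [0.532 0.561] y [-0.059  0.072]
side 0.14 191 x [0.531 0.562] y [-0.056  0.073]
side 0.15 189 x [0.531 0.563] y [-0.057  0.073]
side 0.16 195 x [0.529 0.56 ] y [-0.058  0.075]
side 0.17 286 x [0.53  0.561] y [-0.057  0.074]
wrist 0.02 19358 x [0.452 0.649] y [-0.068  0.077]
wrist 0.03 59 x [0.607 0.631] y [-0.06   0.041]
wrist 0.04 40 x [0.608 0.631] y [-0.058  0.042]
wrist 0.05 21 x [0.607 0.631] y [-0.061  0.043]
wrist 0.06 12635 x [0.551 0.602] y [-0.051  0.019]
wrist 0.07 750 x [0.54  0.594] y [-0.035  0.039]
wrist 0.08 1541 x [0.539 0.561] y [-0.043  0.049]
wrist 0.09 2086 x [0.539 0.561] y [-0.043  0.05 ]
wrist 0.1 2366 x [0.539 0.562] y [-0.043  0.05 ]
wrist 0.11 2222 x [0.549 0.564] y [-0.051  0.058]
wrist 0.12 10973 x [0.54  0.564] y [-0.06   0.066]
wrist 0.13 10676 x [0.539 0.567] y [-0.061  0.069]
wrist 0.14 15723 x [0.555 0.567] y [-0.059  0.067]
wrist 0.15 8181 x [0.559 0.568] y [-0.054  0.063]
wrist 0.16 13 x [0.568 0.569] y [-0.01   0.017]
```

Both depth views agree: the real fingertips are at z≈0.077, 47 mm above the reported TCP. They passed over the brick without touching it or the collar. I'll back out, lower by the real tip height and verify.

Call:
send_rows:
  rows:
    - {"jaw": 0.6, "slide": [-0.01, 0, 0], "twist": 0}
    - {"jaw": 0.6, "slide": [-0.02, 0, 0], "twist": 0}
    - {"jaw": 0.6, "slide": [-0.02, 0, 0], "twist": 0}
    - {"jaw": 0.6, "slide": [-0.02, 0, 0], "twist": 0}
    - {"jaw": 0.6, "slide": [0, 0, 0], "twist": 0}
    - {"jaw": 0.6, "slide": [0, 0, 0.01], "twist": 0}
    - {"jaw": 0.6, "slide": [0, 0, 0.01], "twist": 0}
    - {"jaw": 0.6, "slide": [0, 0, 0.01], "twist": 0}
    - {"jaw": 0.6, "slide": [0, 0, 0.005], "twist": 0}
    - {"jaw": 0.6, "slide": [0, 0, 0], "twist": 0}

```text
t: 7.0
tool_pos: [0.4793, 0.006, -0.0055]
orientation: [-0.0, 1.0, -0.015, -0.001]
wrist_force: [-0.1, 0.3, -0.7]
width: 0.0687
finger_force: 0.0
```

```bash
cat >> h.py <<'E'
def cloud(c,d):
    v,u=np.nonzero(d>0); z=d[v,u].astype(float)
    g=cv2.undistortPoints(np.c_[u,v].astype(float)[:,None],np.array(c["camera_matrix"]),np.array([c["k1"],0,0,0]))[:,0]
    return (np.c_[g*z[:,None],z[:,None]])@rot(c).T+c["eye"],np.c_[u,v]
def fingers(names=("side","wrist"),lo=.02,hi=.14):
    s=env.sense(); t=np.array(s["tool_pos"]); print(np.round(t,4),np.round(s["wrist_force"],1),round(s["t"],2))
    for n in names:
        c=camera_info(n) if n!="wrist" else wristcam(s); p,d=grab_frame(n)
        P,uv=cloud(c,d); V=p[uv[:,1],uv[:,0]].max(1)
        m=(abs(P[:,0]-t[0])<.018)&(abs(P[:,1]-t[1])<.075)
        for a in np.arange(lo,hi,.01):
            k=m&(P[:,2]>=a)&(P[:,2]<a+.01)&(V<130)
            if k.sum()>5: print(n,round(a,2),k.sum(),"x",np.round(np.percentile(P[k,0],[2,98]),3),"y",np.round(np.percentile(P[k,1],[2,98]),3))
E
python3 -c "
from h import *
fingers()"
```

```text
[ 0.4793  0.006  -0.0055] [-0.1  0.3 -0.7] 7.0
side 0.02 187 x [0.462 0.496] y [-0.067  0.078]
side 0.04 61 x [0.468 0.49 ] y [-0.029  0.054]
side 0.05 84 x [0.468 0.488] y [-0.033  0.056]
side 0.06 83 x [0.469 0.488] y [-0.028  0.056]
side 0.07 69 x [0.468 0.487] y [-0.031  0.056]
side 0.08 85 x [0.466 0.492] y [-0.051  0.072]
side 0.09 146 x [0.466 0.491] y [-0.056  0.075]
side 0.1 149 x [0.462 0.492] y [-0.054  0.075]
side 0.11 186 x [0.462 0.49 ] y [-0.057  0.076]
side 0.12 140 x [0.462 0.492] y [-0.054  0.076]
side 0.13 180 x [0.462 0.492] y [-0.056  0.077]
wrist 0.02 5484 x [0.463 0.497] y [-0.066  0.079]
wrist 0.03 38 x [0.474 0.488] y [-0.029  0.041]
wrist 0.04 1207 x [0.468 0.491] y [-0.039  0.051]
wrist 0.05 1876 x [0.469 0.491] y [-0.041  0.053]
wrist 0.06 2372 x [0.469 0.491] y [-0.041  0.052]
wrist 0.07 2289 x [0.472 0.492] y [-0.037  0.048]
wrist 0.08 4397 x [0.483 0.494] y [-0.056  0.067]
wrist 0.09 15295 x [0.469 0.493] y [-0.058  0.07 ]
wrist 0.1 11307 x [0.485 0.497] y [-0.059  0.071]
wrist 0.11 13756 x [0.486 0.497] y [-0.053  0.067]
wrist 0.12 1398 x [0.494 0.497] y [-0.022  0.032]
```

Tips are now at z≈0.040. I'll centre on the brick's near face, lower 3 mm more and push.

Call:
send_rows:
  rows:
    - {"jaw": 0.6, "slide": [0.01, -0.008, 0.003], "twist": 0}
    - {"jaw": 0.6, "slide": [0.006, 0, 0], "twist": 0}
    - {"jaw": 0.6, "slide": [0.004, 0, 0], "twist": 0}
    - {"jaw": 0.6, "slide": [0.004, 0, 0], "twist": 0}
    - {"jaw": 0.6, "slide": [0.004, 0, 0], "twist": 0}
    - {"jaw": 0.6, "slide": [0.004, 0, 0], "twist": 0}
    - {"jaw": 0.6, "slide": [0.004, 0, 0], "twist": 0}
    - {"jaw": 0.6, "slide": [0.004, 0, 0], "twist": 0}
    - {"jaw": 0.6, "slide": [0.004, 0, 0], "twist": 0}
    - {"jaw": 0.6, "slide": [0.004, 0, 0], "twist": 0}
    - {"jaw": 0.6, "slide": [0.004, 0, 0], "twist": 0}
    - {"jaw": 0.6, "slide": [0.004, 0, 0], "twist": 0}
    - {"jaw": 0.6, "slide": [0.004, 0, 0], "twist": 0}
    - {"jaw": 0.6, "slide": [0.003, 0, 0], "twist": 0}
    - {"jaw": 0.6, "slide": [0.002, 0, 0], "twist": 0}
    - {"jaw": 0.6, "slide": [0.001, 0, 0], "twist": 0}
    - {"jaw": 0.6, "slide": [0, 0, 0], "twist": 0}

```text
t: 9.22
tool_pos: [0.5462, 0.012, -0.0077]
orientation: [0.0, 1.0, -0.015, 0.0]
wrist_force: [-1.3, -1.6, -0.5]
width: 0.0686
finger_force: 0.7
```

```bash
cat >> h.py <<'E'
def brick(show=None):
    s=env.sense(); q,d=grab_frame("wrist"); c=wristcam(s)
    hsv=cv2.cvtColor(q,cv2.COLOR_RGB2HSV).astype(int)
    P,uv=cloud(c,d); H=np.zeros(d.shape); H[uv[:,1],uv[:,0]]=P[:,2]
    m=(abs(H-.065)<.008)&(hsv[...,2]>60)
    m=cv2.morphologyEx(m.astype(np.uint8),cv2.MORPH_OPEN,np.ones((5,5)))
    b,r=rect(c,big(m),.065); y=yaw(b)
    ctr=np.array(r[:2])-[584,-11]; ex=np.array([np.cos(.027),-np.sin(.027)]); ey=np.array([-ex[1],ex[0]])
    k=(abs(H-.0775)<.004)&(hsv[...,1]>90)
    cc=P[k[uv[:,1],uv[:,0]]][:,:2]
    print("TCP",np.round(s["tool_pos"],4),"F",np.round(s["wrist_force"],1),"t",round(s["t"],2),"joints",np.round(s["joint_pos"],2))
    print("brick",r,"yaw-slab",round(y+.027,4),"slab xy",np.round([ctr@ex,ctr@ey],1),"collar",np.round(np.median(cc,0),3) if len(cc) else None)
    if show: cv2.imwrite(show,q[:,:,::-1])
E
python3 -c "
from h import *
brick('pics/w3.png')"
```

```text
TCP [ 0.5462  0.012  -0.0077] F [-1.3 -1.6 -0.5] t 9.22 joints [-0.02  0.23  2.05 -0.    0.86  1.58]
brick [598.3, 9.8, 112.4, 95.1] yaw-slab -0.0067 slab xy [13.7 21.2] collar [0.606 0.016]
```

View pics/w3.png

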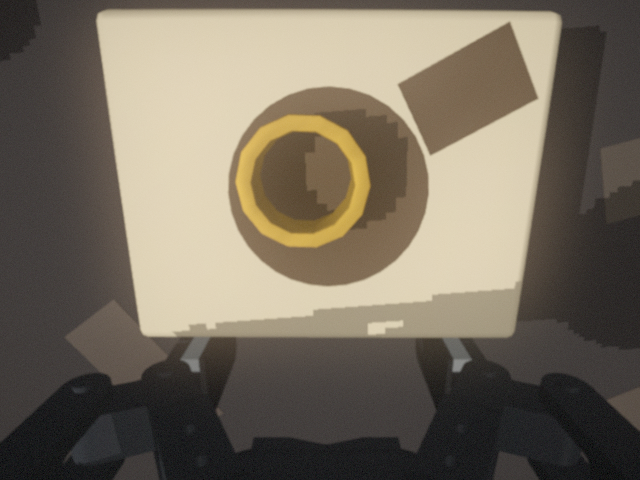

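The brick is squared on both fingers (near edge at row 335, parallel to the jaw line), and the collar is standing. I'll push on to about 8 mm short of the fence, then back off.

Call:
send_rows:
  rows:
    - {"jaw": 0.6, "slide": [0.002, 0, 0], "twist": 0}
    - {"jaw": 0.6, "slide": [0.004, 0, 0], "twist": 0}
    - {"jaw": 0.6, "slide": [0.004, 0, 0], "twist": 0}
    - {"jaw": 0.6, "slide": [0.004, 0, 0], "twist": 0}
    - {"jaw": 0.6, "slide": [0.004, 0, 0], "twist": 0}
    - {"jaw": 0.6, "slide": [0.004, 0, 0], "twist": 0}
    - {"jaw": 0.6, "slide": [0.004, 0, 0], "twist": 0}
    - {"jaw": 0.6, "slide": [0.004, 0, 0], "twist": 0}
    - {"jaw": 0.6, "slide": [0.004, 0, 0], "twist": 0}
    - {"jaw": 0.6, "slide": [0.004, 0, 0], "twist": 0}
    - {"jaw": 0.6, "slide": [0.004, 0, 0], "twist": 0}
    - {"jaw": 0.6, "slide": [0.003, 0, 0], "twist": 0}
    - {"jaw": 0.6, "slide": [0.002, 0, 0], "twist": 0}
    - {"jaw": 0.6, "slide": [0.001, 0, 0], "twist": 0}
    - {"jaw": 0.6, "slide": [0, 0, 0], "twist": 0}
    - {"jaw": 0.6, "slide": [-0.01, 0, 0], "twist": 0}
    - {"jaw": 0.6, "slide": [-0.03, 0, 0], "twist": 0}
    - {"jaw": 0.6, "slide": [0, 0, 0], "twist": 0}

```text
t: 11.52
tool_pos: [0.5519, 0.0118, -0.0082]
orientation: [-0.0, 1.0, -0.015, -0.001]
wrist_force: [1.0, -0.2, -0.3]
width: 0.0684
finger_force: 0.0
```

```bash
python3 -c "
from h import *
brick()"
```

```text
TCP [ 0.5519  0.0118 -0.0082] F [ 1.  -0.2 -0.3] t 11.53 joints [-0.02  0.25  2.04 -0.    0.86  1.58]
brick [629.3, 9.0, 112.4, 48.3] yaw-slab -0.0041 slab xy [44.7 21.2] collar [0.643 0.014]
```

Call:
send_rows:
  rows:
    - {"jaw": 0.6, "slide": [0, 0, -0.02], "twist": 0}
    - {"jaw": 0.6, "slide": [0, 0, -0.045], "twist": 0}
    - {"jaw": 0.3, "slide": [0, 0, -0.045], "twist": 0}
    - {"jaw": 0.3, "slide": [0.0227, -0.02, 0], "twist": -10}
    - {"jaw": 0.3, "slide": [0, 0, 0], "twist": -10}
    - {"jaw": 0.3, "slide": [0, 0, 0], "twist": -10}
    - {"jaw": 0.3, "slide": [0, 0, 0], "twist": -10}
    - {"jaw": 0.3, "slide": [0, 0, 0], "twist": -10}
    - {"jaw": 0.3, "slide": [0, 0, 0], "twist": -10}
    - {"jaw": 0.3, "slide": [0, 0, 0], "twist": -10}
    - {"jaw": 0.3, "slide": [0, 0, 0], "twist": -10}
    - {"jaw": 0.3, "slide": [0, 0, 0], "twist": -10}
    - {"jaw": 0.3, "slide": [0.02, 0.0227, 0], "twist": 0}
    - {"jaw": 0.3, "slide": [0.02, 0.0227, 0], "twist": 0}
    - {"jaw": 0.3, "slide": [0.02, 0.0227, 0], "twist": 0}
    - {"jaw": 0.3, "slide": [0, 0, 0], "twist": 0}

```text
t: 13.58
tool_pos: [0.6501, 0.0903, 0.1029]
orientation: [0.001, 0.717, 0.697, 0.001]
wrist_force: [0.3, -0.9, 0.1]
width: 0.0553
finger_force: 0.0
```

```bash
python3 -c "
from h import *
s=env.sense();print(s['orientation'])
brick('pics/w4.png')"
```

```text
[0.00096093 0.71733382 0.69672765 0.00135667]
TCP [0.6501 0.0903 0.1029] F [ 0.3 -0.9  0.1] t 13.57 joints [0.1  0.29 1.74 0.   1.11 0.13]
brick [649.5, 13.9, 110.0, 89.0] yaw-slab -0.0034 slab xy [64.8 26.7] collar [0.654 0.016]
```

View pics/w4.png

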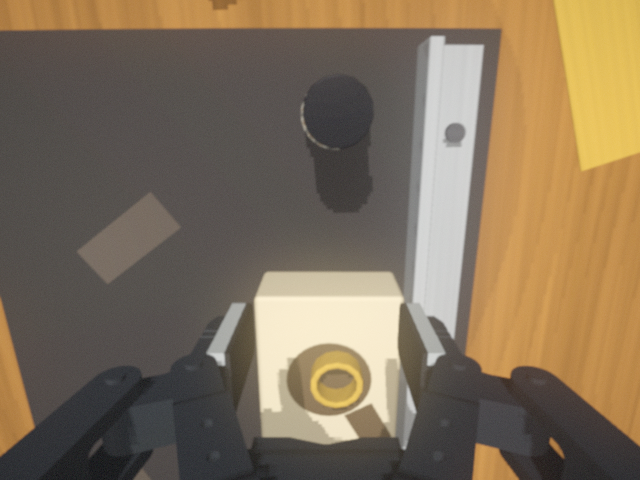

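The wrist view shows the brick below the fingers (left end at row ~297), the fence to the right (col ~425) and the jar far ahead at (337,112), well clear. I'll descend beside the brick's left end and push toward the stop.

Call:
send_rows:
  rows:
    - {"jaw": 0.3, "slide": [0, -0.003, 0.03], "twist": 0}
    - {"jaw": 0.3, "slide": [0, 0, 0.035], "twist": 0}
    - {"jaw": 0.3, "slide": [0, 0, 0.025], "twist": 0}
    - {"jaw": 0.3, "slide": [0, 0, 0.015], "twist": 0}
    - {"jaw": 0.3, "slide": [0, 0, 0.005], "twist": 0}
    - {"jaw": 0.3, "slide": [0, 0, 0], "twist": 0}

```text
t: 14.38
tool_pos: [0.6447, 0.0889, -0.0072]
orientation: [0.0, 0.718, 0.696, 0.0]
wrist_force: [-0.6, -0.5, 0.3]
width: 0.0553
finger_force: 0.0
```

```bash
python3 -c "
from h import *
fingers(lo=.03,hi=.09)"
```

```text
[ 0.6447  0.0889 -0.0072] [-0.6 -0.5  0.3] 14.38
side 0.04 11 x [0.642 0.65 ] y [0.068 0.163]
side 0.06 26 x [0.633 0.663] y [0.027 0.163]
side 0.07 9 x [0.647 0.662] y [0.157 0.164]
wrist 0.06 2987 x [0.642 0.662] y [0.152 0.164]
wrist 0.07 562 x [0.643 0.662] y [0.153 0.164]
```

Call:
send_rows:
  rows:
    - {"jaw": 0.3, "slide": [-0.007, 0, 0], "twist": 0}
    - {"jaw": 0.3, "slide": [-0.004, 0, 0], "twist": 0}
    - {"jaw": 0.3, "slide": [-0.004, 0, 0], "twist": 0}
    - {"jaw": 0.3, "slide": [-0.004, 0, 0], "twist": 0}
    - {"jaw": 0.3, "slide": [-0.004, 0, 0], "twist": 0}
    - {"jaw": 0.3, "slide": [-0.004, 0, 0], "twist": 0}
    - {"jaw": 0.3, "slide": [-0.004, 0, 0], "twist": 0}
    - {"jaw": 0.3, "slide": [-0.004, 0, 0], "twist": 0}
    - {"jaw": 0.3, "slide": [-0.004, 0, 0], "twist": 0}
    - {"jaw": 0.3, "slide": [-0.004, 0, 0], "twist": 0}
    - {"jaw": 0.3, "slide": [-0.004, 0, 0], "twist": 0}
    - {"jaw": 0.3, "slide": [-0.004, 0, 0], "twist": 0}
    - {"jaw": 0.3, "slide": [-0.004, 0, 0], "twist": 0}
    - {"jaw": 0.3, "slide": [-0.004, 0, 0], "twist": 0}
    - {"jaw": 0.3, "slide": [-0.004, 0, 0], "twist": 0}
    - {"jaw": 0.3, "slide": [-0.004, 0, 0], "twist": 0}
    - {"jaw": 0.3, "slide": [-0.003, 0, 0], "twist": 0}
    - {"jaw": 0.3, "slide": [-0.002, 0, 0], "twist": 0}
    - {"jaw": 0.3, "slide": [-0.001, 0, 0], "twist": 0}
    - {"jaw": 0.3, "slide": [0, 0, 0], "twist": 0}

```text
t: 16.98
tool_pos: [0.6419, 0.0158, -0.0078]
orientation: [0.0, 0.718, 0.696, -0.0]
wrist_force: [0.4, 3.2, 3.1]
width: 0.0558
finger_force: 1.3
```

```bash
python3 -c "
from h import *
p,d=grab_frame('side'); q,_=grab_frame('wrist')
cv2.imwrite('pics/s5.png',np.hstack([cv2.resize(p[140:380,190:510,::-1],(400,300)),cv2.resize(q[:,:,::-1],(400,300))]))
"
```

```text
(no output)
```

View pics/s5.png

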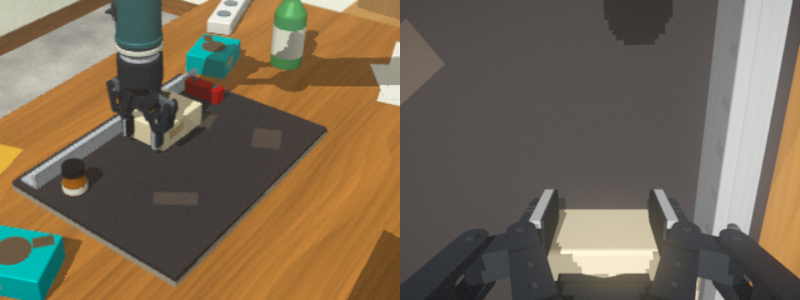

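The brick is moving square with the fingers along the fence, with the stop (205,88) ahead. I'll continue almost to the stop.

Call:
send_rows:
  rows:
    - {"jaw": 0.3, "slide": [-0.002, 0, 0], "twist": 0}
    - {"jaw": 0.3, "slide": [-0.004, 0, 0], "twist": 0}
    - {"jaw": 0.3, "slide": [-0.004, 0, 0], "twist": 0}
    - {"jaw": 0.3, "slide": [-0.004, 0, 0], "twist": 0}
    - {"jaw": 0.3, "slide": [-0.004, 0, 0], "twist": 0}
    - {"jaw": 0.3, "slide": [-0.004, 0, 0], "twist": 0}
    - {"jaw": 0.3, "slide": [-0.004, 0, 0], "twist": 0}
    - {"jaw": 0.3, "slide": [-0.004, 0, 0], "twist": 0}
    - {"jaw": 0.3, "slide": [-0.004, 0, 0], "twist": 0}
    - {"jaw": 0.3, "slide": [-0.004, 0, 0], "twist": 0}
    - {"jaw": 0.3, "slide": [-0.004, 0, 0], "twist": 0}
    - {"jaw": 0.3, "slide": [-0.004, 0, 0], "twist": 0}
    - {"jaw": 0.3, "slide": [-0.004, 0, 0], "twist": 0}
    - {"jaw": 0.3, "slide": [-0.004, 0, 0], "twist": 0}
    - {"jaw": 0.3, "slide": [-0.004, 0, 0], "twist": 0}
    - {"jaw": 0.3, "slide": [-0.003, 0, 0], "twist": 0}
    - {"jaw": 0.3, "slide": [-0.002, 0, 0], "twist": 0}
    - {"jaw": 0.3, "slide": [0, 0, 0], "twist": 0}

```text
t: 19.32
tool_pos: [0.6401, -0.0474, -0.0077]
orientation: [0.0, 0.718, 0.696, -0.0]
wrist_force: [0.5, 0.9, -0.0]
width: 0.0556
finger_force: 0.0
```

Call:
send_rows:
  rows:
    - {"jaw": 0.3, "slide": [-0.002, 0, 0], "twist": 0}
    - {"jaw": 0.3, "slide": [-0.001, 0, 0], "twist": 0}
    - {"jaw": 0.3, "slide": [0, 0, 0], "twist": 0}

```text
t: 19.7
tool_pos: [0.6401, -0.0499, -0.0076]
orientation: [0.0, 0.718, 0.696, 0.0]
wrist_force: [-0.4, 2.3, 0.5]
width: 0.0555
finger_force: 0.9
```

Call:
send_rows:
  rows:
    - {"jaw": 0.3, "slide": [-0.001, 0, 0], "twist": 0}
    - {"jaw": 0.3, "slide": [-0.001, 0, 0], "twist": 0}
    - {"jaw": 0.3, "slide": [0, 0, 0], "twist": 0}

```text
t: 20.08
tool_pos: [0.6401, -0.052, -0.0076]
orientation: [0.0, 0.718, 0.696, 0.0]
wrist_force: [1.2, 2.9, 1.1]
width: 0.0554
finger_force: 1.1
```

Call:
send_rows:
  rows:
    - {"jaw": 0.3, "slide": [-0.001, 0, 0], "twist": 0}
    - {"jaw": 0.3, "slide": [-0.001, 0, 0], "twist": 0}
    - {"jaw": 0.3, "slide": [0, 0, 0], "twist": 0}

```text
t: 20.45
tool_pos: [0.64, -0.0533, -0.0076]
orientation: [-0.0, 0.718, 0.696, 0.0]
wrist_force: [0.1, 4.8, 1.5]
width: 0.0556
finger_force: 2.4
```

Call:
send_rows:
  rows:
    - {"jaw": 0.3, "slide": [-0.001, 0, 0], "twist": 0}
    - {"jaw": 0.3, "slide": [0, 0, 0], "twist": 0}

```text
t: 20.7
tool_pos: [0.6399, -0.0533, -0.0076]
orientation: [-0.001, 0.718, 0.696, 0.001]
wrist_force: [-1.2, 8.1, 0.7]
width: 0.0554
finger_force: 4.1
```

It is in contact with the stop (the TCP stopped and the force rose to 8 N). Next I go back to the near side for the final push onto the fence.

Call:
send_rows:
  rows:
    - {"jaw": 0.3, "slide": [0.01, 0, 0], "twist": 0}
    - {"jaw": 0.3, "slide": [0.02, 0, 0], "twist": 0}
    - {"jaw": 0.3, "slide": [0, 0, -0.03], "twist": 0}
    - {"jaw": 0.6, "slide": [0, 0, -0.04], "twist": 0}
    - {"jaw": 0.6, "slide": [0, 0, -0.04], "twist": 0}
    - {"jaw": 0.6, "slide": [-0.032, -0.023, 0], "twist": 0}
    - {"jaw": 0.6, "slide": [-0.032, -0.023, 0], "twist": 0}
    - {"jaw": 0.6, "slide": [-0.032, -0.023, 0], "twist": 0}
    - {"jaw": 0.6, "slide": [0, 0, 0], "twist": 10}
    - {"jaw": 0.6, "slide": [0, 0, 0], "twist": 10}
    - {"jaw": 0.6, "slide": [0, 0, 0], "twist": 10}
    - {"jaw": 0.6, "slide": [0, 0, 0], "twist": 10}
    - {"jaw": 0.6, "slide": [0, 0, 0], "twist": 10}
    - {"jaw": 0.6, "slide": [0, 0, 0], "twist": 10}
    - {"jaw": 0.6, "slide": [0, 0, 0], "twist": 10}
    - {"jaw": 0.6, "slide": [0, 0, 0], "twist": 10}
    - {"jaw": 0.6, "slide": [0, 0, 0], "twist": 10}
    - {"jaw": 0.6, "slide": [0, 0, 0], "twist": 0}

```text
t: 22.95
tool_pos: [0.5689, -0.1182, 0.1022]
orientation: [0.0, 1.0, -0.014, -0.0]
wrist_force: [0.2, -0.1, 0.5]
width: 0.0685
finger_force: 0.0
```

```bash
python3 -c "
from h import *
print(np.round(env.sense()['orientation'],4))
brick('pics/w6.png')"
```

```text
[ 1.000e-04  9.999e-01 -1.410e-02 -0.000e+00]
TCP [ 0.5689 -0.1182  0.1022] F [ 0.2 -0.1  0.5] t 22.95 joints [-0.25  0.16  1.9  -0.    1.08  1.35]
brick [644.7, -121.9, 113.8, 88.8] yaw-slab -0.0011 slab xy [  63.7 -109.2] collar [ 0.651 -0.116]
```

View pics/w6.png

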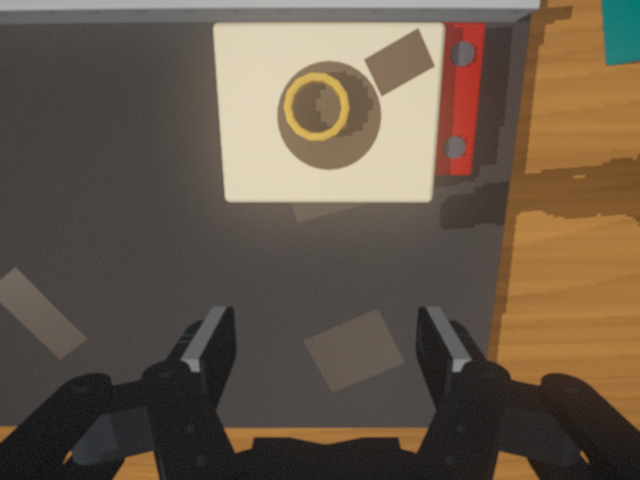

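The brick sits on the stop (col 440), square, with a gap of about 10 mm to the fence. I'll descend and push.

Call:
send_rows:
  rows:
    - {"jaw": 0.6, "slide": [0, 0, 0.03], "twist": 0}
    - {"jaw": 0.6, "slide": [0, 0, 0.035], "twist": 0}
    - {"jaw": 0.6, "slide": [0, 0, 0.025], "twist": 0}
    - {"jaw": 0.6, "slide": [0, 0, 0.015], "twist": 0}
    - {"jaw": 0.6, "slide": [0, 0, 0.005], "twist": 0}
    - {"jaw": 0.6, "slide": [0, 0, 0], "twist": 0}
    - {"jaw": 0.6, "slide": [0.008, 0, 0], "twist": 0}
    - {"jaw": 0.6, "slide": [0.006, 0, 0], "twist": 0}
    - {"jaw": 0.6, "slide": [0.003, 0, 0], "twist": 0}
    - {"jaw": 0.6, "slide": [0.003, 0, 0], "twist": 0}
    - {"jaw": 0.6, "slide": [0.003, 0, 0], "twist": 0}
    - {"jaw": 0.6, "slide": [0.003, 0, 0], "twist": 0}
    - {"jaw": 0.6, "slide": [0.002, 0, 0], "twist": 0}
    - {"jaw": 0.6, "slide": [0.002, 0, 0], "twist": 0}
    - {"jaw": 0.6, "slide": [0, 0, 0], "twist": 0}

```text
t: 24.88
tool_pos: [0.5988, -0.1196, -0.008]
orientation: [-0.0, 1.0, -0.015, -0.0]
wrist_force: [-1.8, -0.0, -0.1]
width: 0.0684
finger_force: 1.2
```

Call:
send_rows:
  rows:
    - {"jaw": 0.6, "slide": [0.001, 0, 0], "twist": 0}
    - {"jaw": 0.6, "slide": [0.001, 0, 0], "twist": 0}
    - {"jaw": 0.6, "slide": [0, 0, 0], "twist": 0}

```text
t: 25.25
tool_pos: [0.5986, -0.1196, -0.008]
orientation: [-0.0, 1.0, -0.015, -0.002]
wrist_force: [-9.1, 0.2, 4.2]
width: 0.0681
finger_force: 4.3
```

It is on the fence (no motion, force 9 N). I'll press a bit more, back off, rise and check.

Call:
send_rows:
  rows:
    - {"jaw": 0.6, "slide": [0.001, 0, 0], "twist": 0}
    - {"jaw": 0.6, "slide": [0, 0, 0], "twist": 0}
    - {"jaw": 0.6, "slide": [-0.006, 0, 0], "twist": 0}
    - {"jaw": 0.6, "slide": [-0.025, 0, 0], "twist": 0}
    - {"jaw": 0.6, "slide": [0, 0, -0.03], "twist": 0}
    - {"jaw": 0.6, "slide": [0, 0, -0.04], "twist": 0}
    - {"jaw": 0.6, "slide": [0, 0, -0.04], "twist": 0}
    - {"jaw": 0.6, "slide": [0, 0, 0], "twist": 0}

```text
t: 26.25
tool_pos: [0.5759, -0.1199, 0.1077]
orientation: [0.001, 1.0, -0.015, 0.006]
wrist_force: [-0.1, 0.5, 0.1]
width: 0.0684
finger_force: 0.0
```

```bash
python3 -c "
from h import *
brick('pics/w7.png')
q=cv2.imread('pics/w7.png'); c=wristcam(env.sense())
h=cv2.cvtColor(q,cv2.COLOR_BGR2HSV); r=((h[...,0]<8)|(h[...,0]>172))&(h[...,1]>150)&(h[...,2]>60)
print('stop',rect(c,big(r),.05))"
```

```text
TCP [ 0.5759 -0.1199  0.1077] F [-0.1  0.5  0.1] t 26.25 joints [-0.25  0.16  1.89  0.    1.08  1.35]
brick [653.9, -122.1, 113.9, 88.6] yaw-slab -0.0035 slab xy [  72.9 -109.2] collar [ 0.66  -0.116]
stop ([[609.2999877929688, -201.10000610351562], [686.0, -203.10000610351562], [686.5999755859375, -182.89999389648438], [609.7999877929688, -181.0]], [647.9, -192.0, 20.2, 76.8])
```

View pics/w7.png

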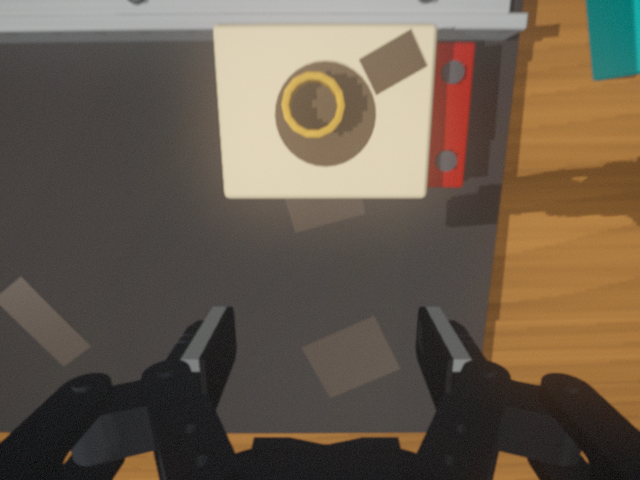

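The brick is flush on the fence and still against the stop. It is square (about 0.003 rad), its y is unchanged since the stop contact, the collar is standing and the hand is clear. I'll hand in.

```bash
python3 -c "
from rig import env
print(env.finish_job())"
```

```text
the job is handed in; nothing more can be done
None
```

I handed the job in with the brick flat against the fence and its end on the red stop. The collar is still standing on it, the jar, tweezers and bottle were not approached, and the hand is clear; the judge's result was not shown.

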